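# Find the concealed catch of the lock-up drawer

### The job

The drawer of the grey lock-up box on the shop counter has no handle: its catch is hidden under one of the five look-alike round pads sunk in the box's flat top, and the other four are dead. Use the fingertips to feel along the pads, without leaning hard on any, until you find the one that gives, press it in so that the drawer springs open by itself, and then let it go. Do not push or pull the drawer, and leave the tin, the tape measure, the mallet and the box of screws where they are.

Things in the scene. Friction and masses are not known exactly. Their poses are not given: they have to be found in the camera images.
- lockbox: Steel box screwed to the counter (it cannot move), 260 mm deep (its x), 340 mm wide (its y), 110 mm high (z), grey painted with a flat bare aluminium top panel. Origin: centre of its underside. Its drawer front is on its -x side, which roughly faces the robot. In its frame the row of pads runs along y, 50 mm in front (-x) of the centre, at y = -116, -58, 0, 58 and 116 mm, pad tops 108 mm above the counter. The back half of the top panel carries the tin and the tape measure.
- pad0 (a point): Centre of the top face of round pad 0 of the row (pads numbered from the box's right, -y, to its left, +y, of its own frame), pad at rest. All five pads look alike: aluminium discs 45 mm across in 48 mm round holes, flat on top, lying 2 mm below the surrounding panel, 58 mm apart. Any one of the five may be the button.
- pad1 (a point): Centre of the top face of round pad 1 of the row (pads numbered from the box's right, -y, to its left, +y, of its own frame), pad at rest. All five pads look alike: aluminium discs 45 mm across in 48 mm round holes, flat on top, lying 2 mm below the surrounding panel, 58 mm apart. Any one of the five may be the button.
- pad2 (a point): Centre of the top face of round pad 2 of the row (pads numbered from the box's right, -y, to its left, +y, of its own frame), pad at rest. All five pads look alike: aluminium discs 45 mm across in 48 mm round holes, flat on top, lying 2 mm below the surrounding panel, 58 mm apart. Any one of the five may be the button.
- pad3 (a point): Centre of the top face of round pad 3 of the row (pads numbered from the box's right, -y, to its left, +y, of its own frame), pad at rest. All five pads look alike: aluminium discs 45 mm across in 48 mm round holes, flat on top, lying 2 mm below the surrounding panel, 58 mm apart. Any one of the five may be the button.
- pad4 (a point): Centre of the top face of round pad 4 of the row (pads numbered from the box's right, -y, to its left, +y, of its own frame), pad at rest. All five pads look alike: aluminium discs 45 mm across in 48 mm round holes, flat on top, lying 2 mm below the surrounding panel, 58 mm apart. Any one of the five may be the button.
- release (a joint): How far the one live pad is pressed in, m: 0 at rest, 0.007 at its stop. It says nothing of which pad it is. The pad is on a spring: about 1.5 N to start it moving, 3.5 N where the catch lets go (about 4 mm in), 5 N at its stop. Push it to its stop; it springs back when let go. The four dead pads are rigid.
- drawer (a joint): How far the drawer has come out towards the box's -x side, m: 0 latched shut, 0.08 fully out. Once the catch lets go, its own spring brings it all the way out in about half a second, and it stays out.
- tin: Bystander: small round steel tin, 48 mm across, 65 mm high, standing on the back half of the box top; origin at the centre of its underside.
- tape_measure: Bystander: grey pocket tape measure, 40 x 65 x 60 mm high, standing on the back half of the box top; origin at the centre of its underside.
- mallet: Bystander: mallet lying on the counter to the box's left (+y), white head 64 mm across and 100 mm long, whole length 292 mm along its x; origin on the counter under the middle of its handle, head towards its +x.
- screw_box: Bystander: cardboard box of screws, 110 x 75 x 60 mm high, on the counter to the box's right (-y); origin at the centre of its underside.
- drawer_front (a point): Centre of the drawer's plain flat front, 312 x 86 mm, flush with the box's -x side when shut; it comes out with the drawer.

How it is judged:
By the outcome, as a careful person would: the job done as asked, in the order asked, and still so for the second after the job is handed in, with the robot touching nothing.
It also fails if it takes over 64 s, if anything falls off the work surface, if the arm or the gripper's body presses on something with over 40 N, if the wrist force passes 120 N, or if a joint passes its speed limit or range.

### The arm

A 6-joint arm with a two-finger parallel gripper is mounted at the origin on the work surface. World frame = base frame: x ahead of the robot, y to its left, z up, the work surface at z = 0. Lengths are in m, angles in rad, forces in N, time in s.
With the tool pointing down it reaches from about 0.425 to 0.95 m from the base axis. Payload 3.5 kg.
Tool frame: the origin (TCP) lies on the centre line of the jaws, within the pads' length; the fingertips stand ahead of it and the grasp point (between the pads) lies 11 mm behind it (tips_ahead is the z of the fingertips in the tool frame, in m); z points along the fingers, y is the direction in which the jaws open and shut (so a half turn about z gives the same grasp; the last joint's range is limited). The gripper opens to 85 mm and grips with 20 to 120 N. Pads are 22 mm wide; open, the fingers measure 114 mm over their backs; the gripper's body (76 mm by 85 mm) begins 54 mm behind the grasp point. The pads swing forward as they close: fully open they stand 13 mm farther back than shut.
Start: joints at [1.022, 0.286, 1.577, -0, 1.279, -0.15], TCP at [0.262, 0.622, 0.216] pointing down, gripper open.
Joint ranges: [-2.77, 2.77], [-0.9, 2.22], [0.21, 2.48], [-1.53, 4.67], [0.24, 2.81], [-2.84, 2.84]. Speed limits (rad/s): [2.79, 2.79, 3.14, 3.14, 3.14, 3.14].

### API

Orientations are given as a unit quaternion [x, y, z, w].
In Python, from plant import * gives the robot as it stands. The module is installed in compiled form; this text tells all that it offers.
- The arm moves only by the tool move_arm, never from a script. Its arguments are lists of equal length, an entry for each row: "linear": the shift along the world's x, y, z in m, a list of three; "twist": the turn, a rotation vector about the world's x, y, z in degrees, a list of three. A call has 1 to 20 rows; each row shifts and turns the pose as measured when the row begins; what a row does not reach is not made up. A row lasts 1/12 s, in which the tool goes at most 41.7 mm and 7.16 degrees, less where a joint would pass 70% of its speed; a pose out of reach is approached as far as the arm can. A call is refused whole if a number of a shift passes 0.0417 or a number of a turn 7.16, either way. A call with a gripper value outside its range is refused whole. "grip" is the opening, from 0 (shut) to 1 (fully open), set as the call begins (left out, the last holds). The fingers move at their own pace and stop on an object; "force" is the grip in N (left out, the last holds). Time passes only in rows, so rows that do not move let the fingers close. It gives the time, the measured TCP pose, the force and the opening at its end, in the units of the state.
- get_state(): the state, without advancing time (a new reading comes with each control period).
- read_camera(name): name is "scene" or "top" or "wrist"; returns a dict with "img" (400x640x3 uint8, blue, green, red), "depth" (400x640 float32, m along the optical axis (not along the pixel's ray), 0 where there is no reading), "fx", "fy", "cx", "cy" (pixels), "rvec" (rotation vector, rad) and "tvec" (3), from world to camera coordinates, as OpenCV has them. Camera axes: x right, y down, z forward; pixel columns grow to the right and rows downward; lengths in m; the calibration is good to about 2 mm. A picture is of the moment at which its call begins.
- sign_off(): hands the job in, once; it reports no verdict.
The state is a dict: "time": time; "qpos": joint angles; "dq": joint speeds; "joint_efforts": joint torques, N m; "eef_pos": TCP position; "tcp_rot": TCP orientation; "contact_force": force on the tool from outside, world axes, zero at the start; "wrist_torque": the same for the moment, N m; "opening": opening from 0.0 (shut) to 1.0 (fully open).
Only numpy, scipy, OpenCV 4.12 (cv2) and the standard library are available. Lean on these libraries where they do the work, as an engineer would, in place of code of your own. Each camera call takes 0.05 s, during which the arm holds its last target.

## Working session

There is one attempt and no reset: what is moved stays moved. The work goes in short steps, Python scripts to look and compute and a tool call to move; the robot and the scene stay as the last step left them, time stands still between calls to the robot, and variables do not carry over. Pictures are saved under pics/ and viewed, and the job is handed in when it is done.

Besides the shell and the picture viewer there is one more tool, called after "Call:" by a JSON object that holds its "name" and its "arguments", one argument or row to a line. move_arm: Moves the arm, as the interface text tells. Its arguments: {"type":"object","properties":{"linear":{"type":"array","items":{"type":"array","items":{"type":"number"}}},"twist":{"type":"array","items":{"type":"array","items":{"type":"number"}}},"grip":{"type":"number"},"force":{"type":"number"}},"required":["linear","twist"]}

```bash
mkdir -p pics
python3 - <<'E'
from plant import *
import cv2
s=get_state(); print({k:s[k] for k in s})
for n in("scene","top"):
    c=read_camera(n); cv2.imwrite(f"pics/{n}0.png",c["img"]); print(n,c["fx"],c["cx"],c["cy"],c["rvec"],c["tvec"])
E
```

```text
{'time': 0.0, 'qpos': array([ 1.02199895e+00,  2.87197387e-01,  1.57818677e+00,  1.38404779e-05,
        1.27858163e+00, -1.49999730e-01]), 'dq': array([ 7.02319343e-04, -2.10036701e-03, -4.54689780e-04, -2.75469866e-05,
       -2.78842670e-04, -6.04687403e-04]), 'joint_efforts': array([ 1.95741100e-03, -4.05967355e+01, -2.92635298e+01, -6.37658195e-05,
        5.83316025e-03,  8.45316777e-06]), 'eef_pos': array([0.26171396, 0.62144777, 0.21482077]), 'tcp_rot': array([ 1.98081924e-01,  9.80184750e-01, -1.11260582e-03, -4.12425165e-04]), 'contact_force': array([-0.67214929,  1.11997831, -0.10383311]), 'wrist_torque': array([0.01779902, 0.04177257, 0.01831438]), 'opening': 1.0036610281855762}
scene 486.8098707555308 321.7968093868612 198.7968157283144 [ 2.06668082  0.54298102 -0.32006528] [-0.45845361 -0.05735354  1.56495018]
top 451.0738710299299 316.71610087812815 199.79285496862434 [ 2.16944097 -2.17424853  0.10146485] [-0.01352223  0.56243727  1.17850205]
```

View pics/scene0.png

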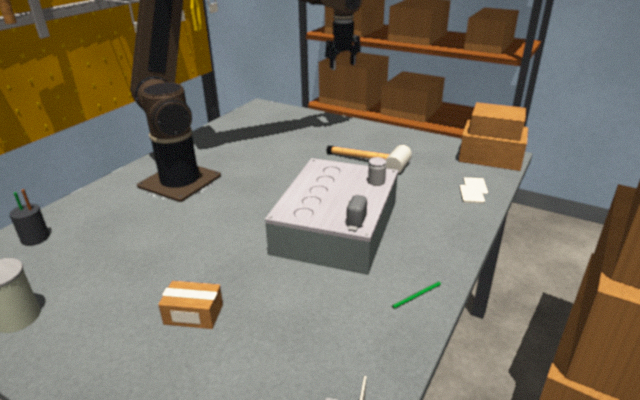

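View pics/top0.png

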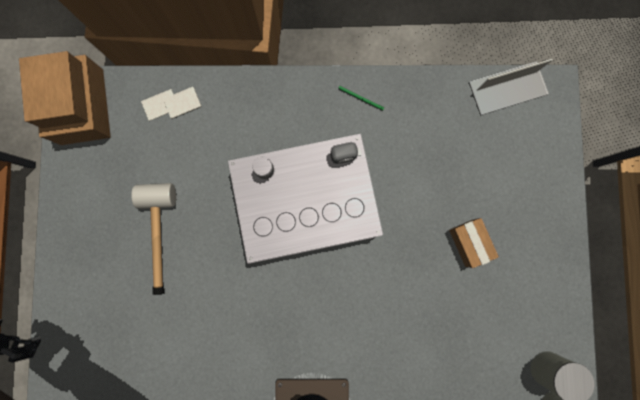

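The top view shows the box at px (230–382, 135–263). The pads run from about (263,226), which is pad 4, to (355,207), pad 0. The tin is at (262,169) and the tape at (344,153), both in the back half. The mallet and screw box are well clear.

```bash
cat > h.py <<'E'
from plant import *
import cv2, numpy as np
def ray(c,u,v):
    R=cv2.Rodrigues(np.array(c["rvec"]))[0]; t=np.array(c["tvec"]).ravel()
    d=R.T@np.array([(u-c["cx"])/c["fx"],(v-c["cy"])/c["fy"],1.]); return -R.T@t,d
def onz(c,u,v,z):
    o,d=ray(c,u,v); return o+d*(z-o[2])/d[2]
def bydepth(c,u,v):
    o,d=ray(c,u,v); p=c["depth"][int(v)-2:int(v)+3,int(u)-2:int(u)+3]; return o+d*np.median(p[p>0])
def tri(c1,p1,c2,p2):
    o1,d1=ray(c1,*p1);o2,d2=ray(c2,*p2)
    s=np.linalg.lstsq(np.c_[d1,-d2],o2-o1,rcond=None)[0]
    a=o1+d1*s[0];b=o2+d2*s[1]; return (a+b)/2,np.linalg.norm(a-b)
def proj(c,P): return cv2.projectPoints(np.float64(P).reshape(-1,1,3),np.float64(c["rvec"]),np.float64(c["tvec"]),np.array([[c["fx"],0,c["cx"]],[0,c["fy"],c["cy"]],[0,0,1.]]),None)[0][:,0]
E
python3 - <<'E'
from h import *
c=read_camera("top"); s=read_camera("scene")
for p in [(355,207.5),(332,212),(309,217),(286,221.5),(263,226)]: print(onz(c,*p,.11).round(4),bydepth(c,*p).round(4),proj(s,onz(c,*p,.11)).round(1))
for p in [(360,135),(382,236),(248,263),(230,160)]: print(onz(c,*p,.11).round(4))
for n,k,b in(("t",c,(220,125,170,145)),("s",s,(260,140,150,130))):
    x,y,w,h=b; cv2.imwrite(f"pics/z{n}.png",cv2.resize(k["img"][y:y+h,x:x+w],None,fx=4,fy=4,interpolation=2))
E
```

```text
[ 0.535  -0.1099  0.11  ] [ 0.5352 -0.1101  0.1072] [[301.4 212.4]]
[ 0.524  -0.0527  0.11  ] [ 0.5241 -0.0528  0.1079] [[309.5 200.6]]
[0.5117 0.0043 0.11  ] [0.5119 0.0044 0.107 ] [[316.6 189.5]]
[0.5007 0.0612 0.11  ] [0.5008 0.0614 0.1073] [[323.6 179.3]]
[0.4897 0.1181 0.11  ] [0.4897 0.1183 0.1081] [[330.2 169.8]]
[ 0.7183 -0.1244  0.11  ]
[ 0.4644 -0.1758  0.11  ]
[0.399  0.1541 0.11  ]
[0.6552 0.2024 0.11  ]
```

View pics/zt.png

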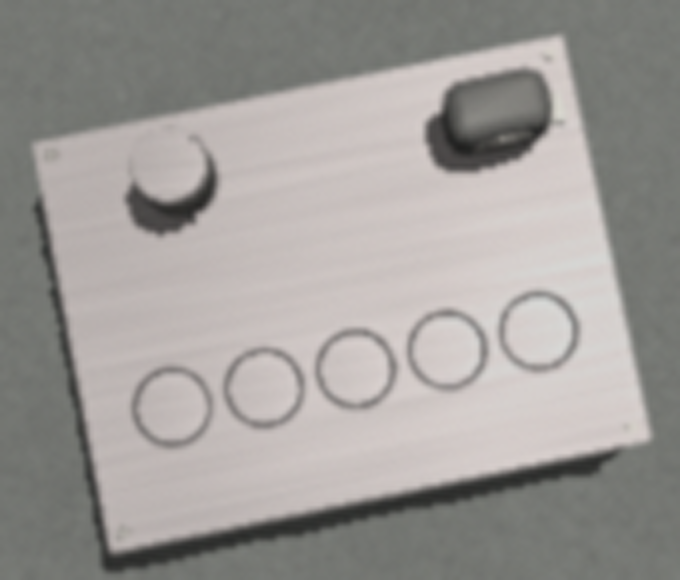

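View pics/zs.png

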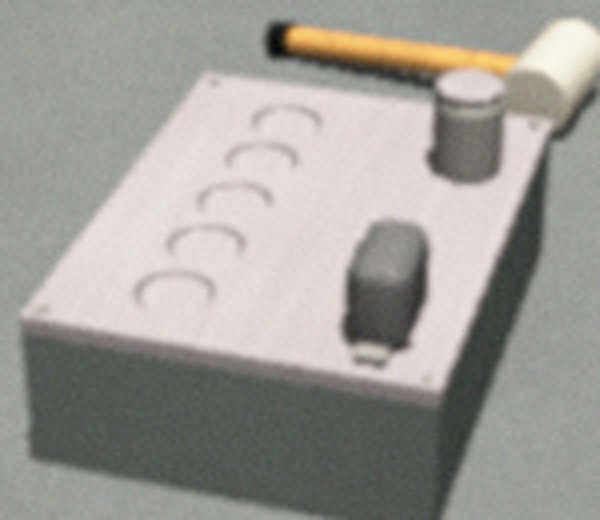

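Run:
```python
import plant
print([(n,getattr(plant,n)) for n in dir(plant) if not n.startswith('__')])
print(plant.get_state().get('tips_ahead'))
```

```text
[('Unreachable', <class 'plant.Unreachable'>), ('get_state', <function make.<locals>.<lambda> at 0x7fa1d95545e0>), ('read_camera', <function make.<locals>.drawn_camera at 0x7fa1d95540e0>), ('sign_off', <function connect.<locals>.done at 0x7fa1d94c7740>), ('tips_ahead', 0.008)]
None
```

Call:
{"name": "move_arm", "arguments": {
  "linear": [
    [0.018, -0.038, 0],
    [0.018, -0.038, 0],
    [0.018, -0.038, 0],
    [0.018, -0.038, 0],
    [0.018, -0.038, 0],
    [0.018, -0.038, 0],
    [0.018, -0.038, 0],
    [0.018, -0.038, 0],
    [0.018, -0.038, 0],
    [0.018, -0.038, 0]
  ],
  "twist": [
    [0, 0, 0],
    [0, 0, 0],
    [0, 0, 0],
    [0, 0, 0],
    [0, 0, 0],
    [0, 0, 0],
    [0, 0, 0],
    [0, 0, 0],
    [0, 0, 0],
    [0, 0, 0]
  ],
  "grip": 0,
  "force": 20
}}

```text
time: 1.03
eef_pos: [0.434, 0.2444, 0.2115]
tcp_rot: [0.191, 0.982, -0.001, -0.001]
contact_force: [1.6, 0.0, -0.5]
opening: 0.001
```

Call:
{"name": "move_arm", "arguments": {
  "linear": [
    [0.014, -0.032, -0.005],
    [0.014, -0.032, -0.01],
    [0.014, -0.032, -0.01],
    [0.014, -0.031, -0.01],
    [0, 0, -0.015],
    [0, 0, -0.01],
    [0, 0, 0]
  ],
  "twist": [
    [0, 0, 0],
    [0, 0, 0],
    [0, 0, 0],
    [0, 0, 0],
    [0, 0, 0],
    [0, 0, 0],
    [0, 0, 0]
  ]
}}

```text
time: 1.62
eef_pos: [0.495, 0.1026, 0.1513]
tcp_rot: [0.196, 0.981, -0.001, 0.002]
contact_force: [-0.3, -0.3, -0.1]
opening: -0.0
```

Run:
```python
from h import *
for n in("top","wrist"):
    c=read_camera(n); cv2.imwrite(f"pics/{n}1.png",c["img"])
s=get_state();print(s["eef_pos"],s["contact_force"])
c=read_camera("wrist")
print(proj(c,[[.4897,.1181,.108],list(s["eef_pos"]-[0,0,.008])]))
```

```text
[0.49565732 0.10366996 0.15315553] [-0.36765462  0.03284875 -0.09963678]
[[337.74990394 200.83166897]
 [321.73223046 237.31318799]]
```

View pics/wrist1.png

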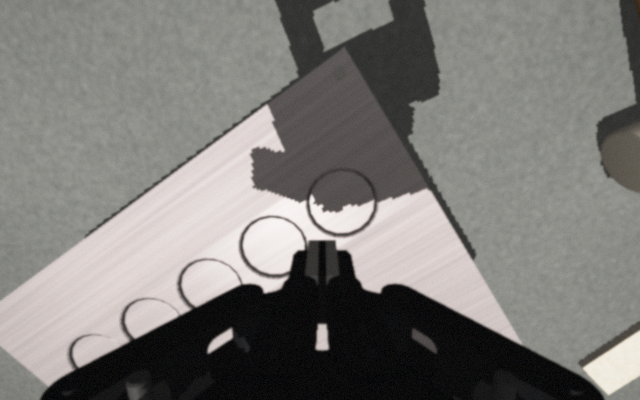

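View pics/top1.png

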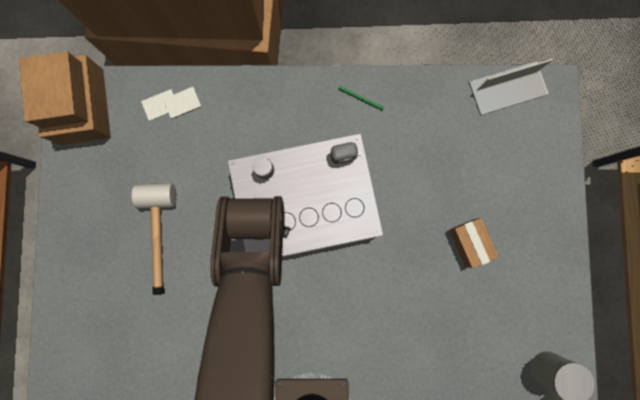

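The wrist view shows the shut fingertips ending near (321,245). The pad 4 hole is centred at about (341,202) and pad 3 at (274,246).

Run:
```python
from h import *
c=read_camera("wrist")
for p in [(341.5,202),(274,246),(211,290)]: print(onz(c,*p,.11).round(4))
x=c["img"][150:290,220:400]; cv2.imwrite("pics/zw.png",cv2.resize(x,None,fx=4,fy=4,interpolation=2))
print(get_state()["eef_pos"])
```

```text
[0.4916 0.1206 0.11  ]
[0.5039 0.0638 0.11  ]
[0.5186 0.0048 0.11  ]
[0.49647021 0.10419189 0.15445531]
```

View pics/zw.png

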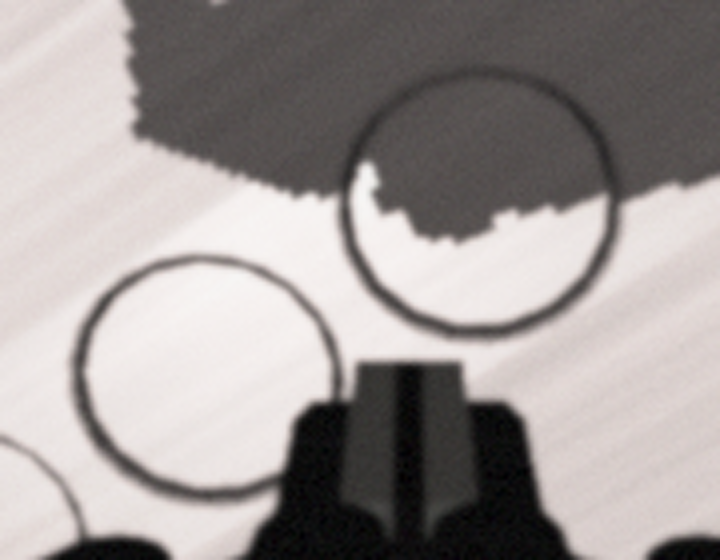

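Call:
{"name": "move_arm", "arguments": {
  "linear": [
    [-0.003, 0.008, -0.005],
    [-0.002, 0.007, -0.008],
    [0, 0, -0.005],
    [0, 0, 0],
    [0, 0, 0]
  ],
  "twist": [
    [0, 0, 0],
    [0, 0, 0],
    [0, 0, 0],
    [0, 0, 0],
    [0, 0, 0]
  ]
}}

```text
time: 2.23
eef_pos: [0.4912, 0.1245, 0.1375]
tcp_rot: [0.192, 0.981, 0.001, 0.007]
contact_force: [-0.1, -0.6, 0.2]
opening: 0.002
```

Call:
{"name": "move_arm", "arguments": {
  "linear": [
    [0, 0, 0],
    [0, 0, 0],
    [0, 0, 0]
  ],
  "twist": [
    [0, 0, 0],
    [0, 0, 0],
    [0, 0, 0]
  ]
}}

```text
time: 2.48
eef_pos: [0.4911, 0.1249, 0.1373]
tcp_rot: [0.191, 0.982, 0.001, 0.007]
contact_force: [-0.4, 0.1, 0.6]
opening: 0.001
```

Call:
{"name": "move_arm", "arguments": {
  "linear": [
    [0, -0.002, -0.003],
    [0, 0, -0.002],
    [0, 0, -0.002]
  ],
  "twist": [
    [0, 0, 0],
    [0, 0, 0],
    [0, 0, 0]
  ]
}}

```text
time: 2.73
eef_pos: [0.492, 0.1223, 0.1308]
tcp_rot: [0.192, 0.981, 0.001, 0.008]
contact_force: [0.3, -1.2, 0.1]
opening: -0.005
```

Call:
{"name": "move_arm", "arguments": {
  "linear": [
    [0, -0.002, -0.003],
    [0, 0, -0.003],
    [0, 0, -0.002],
    [0, 0, 0]
  ],
  "twist": [
    [0, 0, 0],
    [0, 0, 0],
    [0, 0, 0],
    [0, 0, 0]
  ]
}}

```text
time: 3.07
eef_pos: [0.4916, 0.1195, 0.1212]
tcp_rot: [0.192, 0.981, 0.001, 0.008]
contact_force: [0.2, 0.3, -0.4]
opening: -0.001
```

Call:
{"name": "move_arm", "arguments": {
  "linear": [
    [0, 0, -0.002],
    [0, 0, -0.001]
  ],
  "twist": [
    [0, 0, 0],
    [0, 0, 0]
  ]
}}

```text
time: 3.23
eef_pos: [0.4916, 0.1194, 0.1178]
tcp_rot: [0.192, 0.981, 0.001, 0.008]
contact_force: [0.6, 0.5, 0.8]
opening: -0.003
```

Call:
{"name": "move_arm", "arguments": {
  "linear": [
    [0, 0, -0.001],
    [0, 0, -0.001]
  ],
  "twist": [
    [0, 0, 0],
    [0, 0, 0]
  ]
}}

```text
time: 3.4
eef_pos: [0.4917, 0.1195, 0.1156]
tcp_rot: [0.192, 0.981, 0.001, 0.008]
contact_force: [0.4, -0.4, 0.4]
opening: -0.004
```

Call:
{"name": "move_arm", "arguments": {
  "linear": [
    [0, 0, -0.001]
  ],
  "twist": [
    [0, 0, 0]
  ]
}}

```text
time: 3.48
eef_pos: [0.4917, 0.1195, 0.1146]
tcp_rot: [0.192, 0.981, 0.001, 0.008]
contact_force: [-0.3, -0.4, 1.0]
opening: 0.0
```

Call:
{"name": "move_arm", "arguments": {
  "linear": [
    [0, 0, -0.001]
  ],
  "twist": [
    [0, 0, 0]
  ]
}}

```text
time: 3.57
eef_pos: [0.4917, 0.1196, 0.1135]
tcp_rot: [0.192, 0.981, 0.001, 0.008]
contact_force: [-1.1, -0.3, 0.3]
opening: 0.0
```

Call:
{"name": "move_arm", "arguments": {
  "linear": [
    [0, 0, -0.001]
  ],
  "twist": [
    [0, 0, 0]
  ]
}}

```text
time: 3.65
eef_pos: [0.4918, 0.1196, 0.1125]
tcp_rot: [0.192, 0.981, 0.001, 0.008]
contact_force: [0.7, 0.7, 0.1]
opening: 0.002
```

Call:
{"name": "move_arm", "arguments": {
  "linear": [
    [0, 0, 0]
  ],
  "twist": [
    [0, 0, 0]
  ]
}}

```text
time: 3.73
eef_pos: [0.4917, 0.1196, 0.1123]
tcp_rot: [0.192, 0.981, 0.001, 0.008]
contact_force: [0.0, 0.4, 0.5]
opening: -0.004
```

Call:
{"name": "move_arm", "arguments": {
  "linear": [
    [0, 0, -0.001]
  ],
  "twist": [
    [0, 0, 0]
  ]
}}

```text
time: 3.82
eef_pos: [0.4918, 0.1196, 0.1114]
tcp_rot: [0.192, 0.981, 0.001, 0.008]
contact_force: [0.9, -0.6, 0.0]
opening: 0.001
```

Call:
{"name": "move_arm", "arguments": {
  "linear": [
    [0, 0, -0.001]
  ],
  "twist": [
    [0, 0, 0]
  ]
}}

```text
time: 3.9
eef_pos: [0.4919, 0.1196, 0.1104]
tcp_rot: [0.192, 0.981, 0.001, 0.008]
contact_force: [-0.2, 0.1, -0.9]
opening: -0.007
```

Run:
```python
from h import *
c=read_camera("wrist");x=c["img"][120:290,220:420]; cv2.imwrite("pics/zw2.png",cv2.resize(x,None,fx=3.5,fy=3.5,interpolation=2))
print(get_state()["eef_pos"],get_state()["contact_force"])
```

```text
[0.49175669 0.11964146 0.11017507] [0.04736682 0.82677678 0.75857441]
```

View pics/zw2.png

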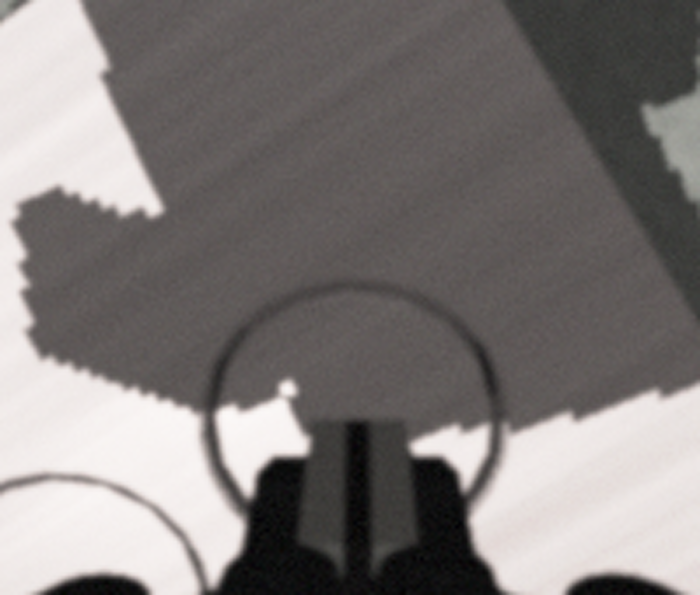

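Run:
```python
from h import *
c=read_camera("wrist");s=get_state()
print(proj(c,[list(s["eef_pos"]-[0,0,.008]),[.4907,.1194,.108]]))
for v in (200,225,230,235,238,240,242,244,246,250,255,260): 
  print(v,[bydepth(c,u,v).round(4).tolist() if 1 else 0 for u in (316,327)], c["depth"][v,316])
```

```text
[[321.66342943 237.25962008]
 [320.62550532 239.99854938]]
200 [[0.4669, 0.1264, 0.1113], [0.4693, 0.1318, 0.1107]] 0.16337183
225 [[0.4808, 0.1207, 0.1094], [0.4831, 0.1263, 0.1093]] 0.17058216
230 [[0.4834, 0.1196, 0.1096], [0.4859, 0.1252, 0.1093]] 0.17244273
235 [[0.4862, 0.1184, 0.1097], [0.4887, 0.1241, 0.1093]] 0.17316426
238 [[0.4878, 0.1178, 0.11], [0.4903, 0.1234, 0.1096]] 0.1723449
240 [[0.4805, 0.1211, 0.1302], [0.4824, 0.1261, 0.1303]] 0.15024638
242 [[0.4801, 0.1213, 0.1334], [0.4822, 0.1261, 0.1331]] 0.14678863
244 [[0.4805, 0.1212, 0.1348], [0.4822, 0.1261, 0.1352]] 0.14598621
246 [[0.4804, 0.1213, 0.1372], [0.4822, 0.1261, 0.1375]] 0.14375453
250 [[0.4803, 0.1214, 0.1415], [0.482, 0.126, 0.1419]] 0.13951403
255 [[0.4802, 0.1215, 0.1467], [0.4821, 0.1259, 0.1464]] 0.13422191
260 [[0.4803, 0.1215, 0.1511], [0.4816, 0.126, 0.1518]] 0.12944302
```

Call:
{"name": "move_arm", "arguments": {
  "linear": [
    [0, 0, -0.001],
    [0, 0, -0.001]
  ],
  "twist": [
    [0, 0, 0],
    [0, 0, 0]
  ]
}}

```text
time: 4.17
eef_pos: [0.492, 0.1196, 0.1084]
tcp_rot: [0.192, 0.981, 0.001, 0.008]
contact_force: [0.6, -0.7, 0.5]
opening: -0.005
```

Call:
{"name": "move_arm", "arguments": {
  "linear": [
    [0, 0, -0.001]
  ],
  "twist": [
    [0, 0, 0]
  ]
}}

```text
time: 4.25
eef_pos: [0.492, 0.1197, 0.1073]
tcp_rot: [0.192, 0.981, 0.001, 0.008]
contact_force: [0.2, -0.8, 0.2]
opening: 0.003
```

Call:
{"name": "move_arm", "arguments": {
  "linear": [
    [0, 0, -0.001]
  ],
  "twist": [
    [0, 0, 0]
  ]
}}

```text
time: 4.33
eef_pos: [0.492, 0.1196, 0.1062]
tcp_rot: [0.192, 0.981, 0.001, 0.008]
contact_force: [0.2, -0.0, 0.7]
opening: 0.001
```

Call:
{"name": "move_arm", "arguments": {
  "linear": [
    [0, 0, -0.001]
  ],
  "twist": [
    [0, 0, 0]
  ]
}}

```text
time: 4.42
eef_pos: [0.492, 0.1196, 0.1051]
tcp_rot: [0.192, 0.981, 0.001, 0.008]
contact_force: [0.4, 0.2, -1.2]
opening: 0.003
```

Call:
{"name": "move_arm", "arguments": {
  "linear": [
    [0, 0, -0.001]
  ],
  "twist": [
    [0, 0, 0]
  ]
}}

```text
time: 4.5
eef_pos: [0.492, 0.1196, 0.104]
tcp_rot: [0.192, 0.981, 0.001, 0.008]
contact_force: [-0.2, 0.4, 0.7]
opening: 0.001
```

Run:
```python
from h import *
c=read_camera("wrist");s=get_state()
print(s["eef_pos"],s["contact_force"])
for v in (225,230,235,236,237,238,239,240,242,244,): 
  print(v,[bydepth(c,u,v).round(4).tolist() if 1 else 0 for u in (316,327)], c["depth"][v,316])
c=read_camera("scene");x=c["img"][120:230,260:400]; cv2.imwrite("pics/zs2.png",cv2.resize(x,None,fx=5,fy=5,interpolation=2))
```

```text
[0.49179605 0.11960838 0.10372098] [-0.28614424 -0.57043271 -0.27165617]
225 [[0.4789, 0.1217, 0.1091], [0.4809, 0.1271, 0.1094]] 0.16445905
230 [[0.4814, 0.1206, 0.1093], [0.4836, 0.126, 0.1093]] 0.16513711
235 [[0.4841, 0.1195, 0.1093], [0.4863, 0.125, 0.1094]] 0.16665427
236 [[0.4846, 0.1193, 0.1093], [0.4868, 0.1248, 0.1094]] 0.16554794
237 [[0.4852, 0.119, 0.1092], [0.4874, 0.1245, 0.1094]] 0.1654032
238 [[0.4857, 0.1188, 0.1094], [0.4878, 0.1244, 0.1097]] 0.1660237
239 [[0.4861, 0.1187, 0.1098], [0.4882, 0.1242, 0.11]] 0.16595645
240 [[0.4806, 0.1212, 0.1242], [0.4826, 0.1261, 0.1243]] 0.15053782
242 [[0.4805, 0.1212, 0.1267], [0.4825, 0.1261, 0.1266]] 0.14784417
244 [[0.4802, 0.1214, 0.1297], [0.4824, 0.1261, 0.129]] 0.14455955
```

View pics/zs2.png

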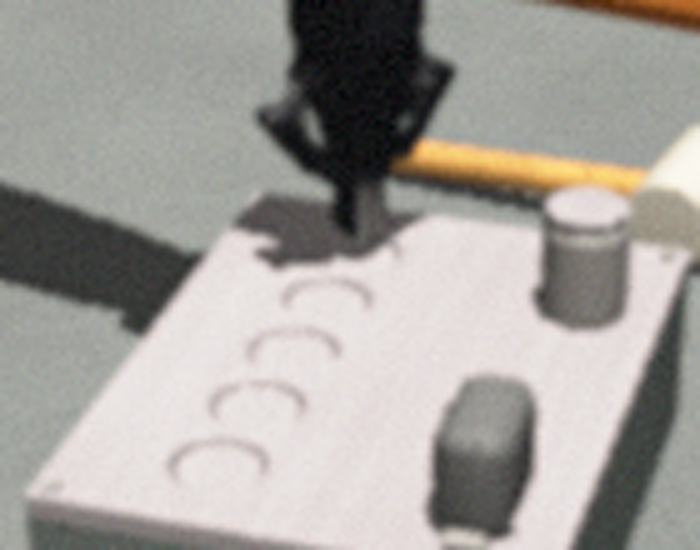

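Call:
{"name": "move_arm", "arguments": {
  "linear": [
    [0, 0, -0.0015],
    [0, 0, -0.0015],
    [0, 0, -0.0015]
  ],
  "twist": [
    [0, 0, 0],
    [0, 0, 0],
    [0, 0, 0]
  ]
}}

```text
time: 4.85
eef_pos: [0.4921, 0.1196, 0.0993]
tcp_rot: [0.192, 0.981, 0.001, 0.008]
contact_force: [0.3, -0.5, 0.4]
opening: 0.003
```

Call:
{"name": "move_arm", "arguments": {
  "linear": [
    [0, 0, -0.0015],
    [0, 0, -0.0015]
  ],
  "twist": [
    [0, 0, 0],
    [0, 0, 0]
  ]
}}

```text
time: 5.02
eef_pos: [0.4921, 0.1197, 0.096]
tcp_rot: [0.192, 0.981, 0.001, 0.008]
contact_force: [-0.4, 1.0, -0.1]
opening: 0.005
```

Run:
```python
from h import *
c=read_camera("wrist");s=get_state()
print(s["eef_pos"],s["contact_force"])
for v in (225,235,237,238,239,240,241,242,244,): 
  print(v,[bydepth(c,u,v).round(4).tolist() if 1 else 0 for u in (316,327)], c["depth"][v,316])
x=c["img"][120:290,220:420]; cv2.imwrite("pics/zw3.png",cv2.resize(x,None,fx=3.5,fy=3.5,interpolation=2))
```

```text
[0.49183223 0.11961152 0.09561224] [-0.70866815  0.28804733  0.33778743]
225 [[0.4759, 0.123, 0.1095], [0.4781, 0.1281, 0.1092]] 0.15605456
235 [[0.481, 0.121, 0.1095], [0.4832, 0.1261, 0.1092]] 0.15655899
237 [[0.482, 0.1205, 0.1094], [0.4843, 0.1257, 0.1091]] 0.15723896
238 [[0.4825, 0.1203, 0.1095], [0.4846, 0.1255, 0.1094]] 0.1579836
239 [[0.4828, 0.1202, 0.1099], [0.4849, 0.1254, 0.1099]] 0.15712436
240 [[0.4807, 0.1212, 0.1163], [0.4827, 0.1262, 0.1164]] 0.14875215
241 [[0.4806, 0.1212, 0.1176], [0.4828, 0.1261, 0.1173]] 0.14878292
242 [[0.4805, 0.1213, 0.1191], [0.4824, 0.1262, 0.1191]] 0.14589846
244 [[0.4806, 0.1213, 0.1211], [0.4826, 0.1261, 0.1211]] 0.14538
```

View pics/zw3.png

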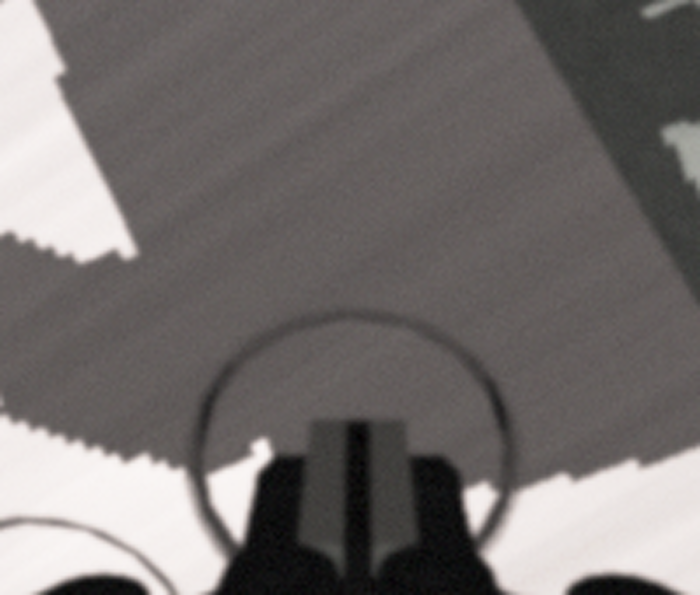

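Call:
{"name": "move_arm", "arguments": {
  "linear": [
    [0, 0, -0.0015],
    [0, 0, -0.0015]
  ],
  "twist": [
    [0, 0, 0],
    [0, 0, 0]
  ]
}}

```text
time: 5.23
eef_pos: [0.492, 0.1197, 0.0929]
tcp_rot: [0.192, 0.981, 0.001, 0.008]
contact_force: [-4.3, -0.1, 10.3]
opening: 0.004
```

Call:
{"name": "move_arm", "arguments": {
  "linear": [
    [0, 0, -0.001],
    [0, 0, -0.001]
  ],
  "twist": [
    [0, 0, 0],
    [0, 0, 0]
  ]
}}

```text
time: 5.4
eef_pos: [0.4919, 0.1196, 0.093]
tcp_rot: [0.192, 0.981, 0.0, 0.007]
contact_force: [-3.2, -1.2, 6.2]
opening: 0.002
```

Call:
{"name": "move_arm", "arguments": {
  "linear": [
    [0, 0, -0.001]
  ],
  "twist": [
    [0, 0, 0]
  ]
}}

```text
time: 5.48
eef_pos: [0.4919, 0.1196, 0.093]
tcp_rot: [0.192, 0.981, 0.0, 0.006]
contact_force: [-2.9, -0.6, 5.1]
opening: 0.0
```

Call:
{"name": "move_arm", "arguments": {
  "linear": [
    [0, 0, -0.001]
  ],
  "twist": [
    [0, 0, 0]
  ]
}}

```text
time: 5.57
eef_pos: [0.4919, 0.1196, 0.093]
tcp_rot: [0.192, 0.981, -0.0, 0.006]
contact_force: [-3.3, -0.7, 4.7]
opening: -0.003
```

Run:
```python
from h import *
c=read_camera("wrist");s=get_state()
print(s["eef_pos"],s["contact_force"])
for v in (225,235,237,238,239,240,241,242,244,): 
  print(v,[bydepth(c,u,v).round(4).tolist() if 1 else 0 for u in (316,327)])
x=c["img"][120:290,220:420]; cv2.imwrite("pics/zw4.png",cv2.resize(x,None,fx=3.5,fy=3.5,interpolation=2))
c=read_camera("scene");x=c["img"][120:230,260:400]; cv2.imwrite("pics/zs4.png",cv2.resize(x,None,fx=5,fy=5,interpolation=2))
```

```text
[0.49189652 0.11962363 0.09297775] [-2.79821994 -0.63574144  5.48291339]
225 [[0.4748, 0.1235, 0.1093], [0.4768, 0.1285, 0.1093]]
235 [[0.4798, 0.1214, 0.109], [0.4818, 0.1265, 0.1093]]
237 [[0.4807, 0.121, 0.1092], [0.4827, 0.1261, 0.1094]]
238 [[0.4811, 0.1209, 0.1095], [0.4831, 0.126, 0.1096]]
239 [[0.4813, 0.1208, 0.1102], [0.4834, 0.1259, 0.1102]]
240 [[0.4807, 0.1211, 0.1129], [0.4827, 0.1261, 0.113]]
241 [[0.4806, 0.1212, 0.1145], [0.4827, 0.1261, 0.1142]]
242 [[0.4804, 0.1213, 0.1159], [0.4825, 0.1261, 0.1157]]
244 [[0.4806, 0.1212, 0.1178], [0.4825, 0.1261, 0.118]]
```

View pics/zw4.png

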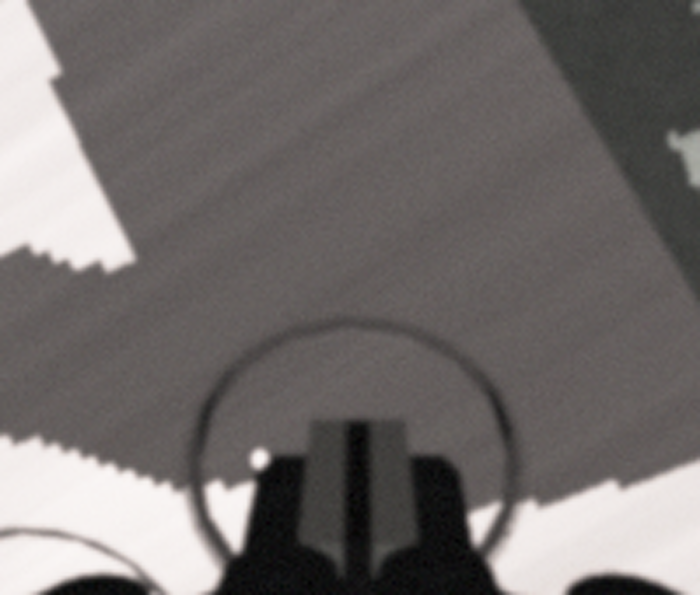

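View pics/zs4.png

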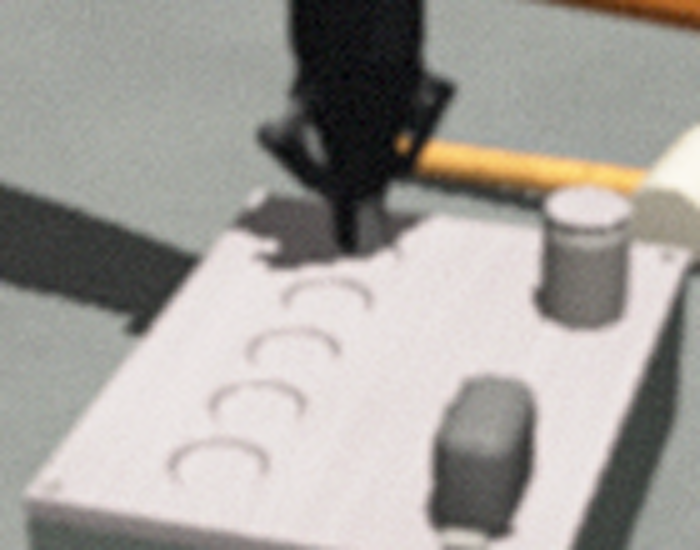

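Run:
```python
from h import *
from scipy.spatial.transform import Rotation as R
c=read_camera("wrist");s=get_state()
g=cv2.cvtColor(c["img"],6)
# fit hole in world: sample visible rim px by eye (zoom coords)
z=np.array([(352,321),(275,345),(225,385),(197,440),(195,490),(235,553),(430,345),(482,385),(510,440),(513,490),(485,550)],float)
P=np.array([onz(c,u/3.5+220-.36,v/3.5+120-.36,.109)[:2] for u,v in z])
A=np.c_[2*P,np.ones(len(P))];x=np.linalg.lstsq(A,(P**2).sum(1),rcond=None)[0]
r=(x[2]+x[0]**2+x[1]**2)**.5;print("centre",x[:2],"r",r,(np.hypot(*(P-x[:2]).T)-r).round(4))
print(s["eef_pos"],R.from_quat(s["tcp_rot"]).as_matrix().round(4))
```

```text
centre [0.49088271 0.11958211] r 0.02299207911369659 [ 0.0004 -0.0002 -0.      0.0003  0.0005 -0.0008 -0.0005 -0.0003  0.
  0.0003  0.0002]
[0.49185956 0.11962837 0.09295764] [[-0.9266  0.376   0.0118]
 [ 0.376   0.9266 -0.0024]
 [-0.0118  0.0022 -0.9999]]
```

Call:
{"name": "move_arm", "arguments": {
  "linear": [
    [0, 0, 0.006],
    [0, 0, 0.006],
    [0.004, -0.02, 0],
    [0.004, -0.02, 0],
    [0.002, -0.012, 0],
    [0, 0, 0],
    [0, 0, 0]
  ],
  "twist": [
    [0, 0, 0],
    [0, 0.7, 0],
    [0, 0, 0],
    [0, 0, 0],
    [0, 0, 0],
    [0, 0, 0],
    [0, 0, 0]
  ]
}}

```text
time: 6.3
eef_pos: [0.5032, 0.0666, 0.1078]
tcp_rot: [0.191, 0.982, -0.001, 0.002]
contact_force: [0.8, -0.2, -0.7]
opening: -0.002
```

Pad 4 is rigid: contact at TCP z≈0.093 with no give under 5–10 N. Next is pad 3.

Call:
{"name": "move_arm", "arguments": {
  "linear": [
    [-0.001, -0.004, -0.003],
    [0, 0, -0.003],
    [0, 0, -0.002],
    [0, 0, 0]
  ],
  "twist": [
    [0, 0, 0],
    [0, 0, 0],
    [0, 0, 0],
    [0, 0, 0]
  ]
}}

```text
time: 6.63
eef_pos: [0.5016, 0.064, 0.099]
tcp_rot: [0.19, 0.982, -0.0, 0.001]
contact_force: [-0.2, 0.1, 0.4]
opening: -0.0
```

Call:
{"name": "move_arm", "arguments": {
  "linear": [
    [0, 0, -0.001]
  ],
  "twist": [
    [0, 0, 0]
  ]
}}

```text
time: 6.72
eef_pos: [0.5014, 0.0644, 0.0978]
tcp_rot: [0.19, 0.982, -0.0, 0.001]
contact_force: [0.3, -0.5, 0.7]
opening: -0.003
```

Call:
{"name": "move_arm", "arguments": {
  "linear": [
    [0.001, -0.002, -0.001],
    [0, 0, -0.001]
  ],
  "twist": [
    [0, 0, 0],
    [0, 0, 0]
  ]
}}

```text
time: 6.88
eef_pos: [0.5021, 0.063, 0.0953]
tcp_rot: [0.189, 0.982, -0.0, 0.001]
contact_force: [0.8, -0.5, -0.5]
opening: -0.001
```

Call:
{"name": "move_arm", "arguments": {
  "linear": [
    [0, 0, -0.0007]
  ],
  "twist": [
    [0, 0, 0]
  ]
}}

```text
time: 6.97
eef_pos: [0.502, 0.0631, 0.0944]
tcp_rot: [0.189, 0.982, -0.0, 0.001]
contact_force: [-0.1, 1.6, -0.1]
opening: -0.003
```

Call:
{"name": "move_arm", "arguments": {
  "linear": [
    [0, 0, -0.0007]
  ],
  "twist": [
    [0, 0, 0]
  ]
}}

```text
time: 7.05
eef_pos: [0.502, 0.0631, 0.0936]
tcp_rot: [0.189, 0.982, -0.0, 0.001]
contact_force: [-0.6, 0.2, 0.5]
opening: 0.001
```

Call:
{"name": "move_arm", "arguments": {
  "linear": [
    [0, 0, -0.0007]
  ],
  "twist": [
    [0, 0, 0]
  ]
}}

```text
time: 7.13
eef_pos: [0.5021, 0.0631, 0.0929]
tcp_rot: [0.189, 0.982, -0.0, 0.001]
contact_force: [-3.2, -0.7, 7.8]
opening: -0.002
```

Call:
{"name": "move_arm", "arguments": {
  "linear": [
    [0, 0, -0.0007]
  ],
  "twist": [
    [0, 0, 0]
  ]
}}

```text
time: 7.22
eef_pos: [0.5021, 0.0631, 0.093]
tcp_rot: [0.189, 0.982, -0.0, 0.0]
contact_force: [-3.0, 0.5, 8.0]
opening: -0.002
```

Pad 3 is rigid too. Next is pad 2.

Call:
{"name": "move_arm", "arguments": {
  "linear": [
    [0, 0, 0.005],
    [0, 0, 0.005],
    [0.004, -0.02, 0],
    [0.004, -0.02, 0],
    [0.002, -0.013, 0],
    [0, 0, 0],
    [0, 0, 0]
  ],
  "twist": [
    [0, 0, 0],
    [0, 0, 0],
    [0, 0, 0],
    [0, 0, 0],
    [0, 0, 0],
    [0, 0, 0],
    [0, 0, 0]
  ]
}}

```text
time: 7.8
eef_pos: [0.5137, 0.0089, 0.1062]
tcp_rot: [0.188, 0.982, -0.0, 0.003]
contact_force: [0.2, 0.1, -0.4]
opening: -0.006
```

Call:
{"name": "move_arm", "arguments": {
  "linear": [
    [-0.001, -0.003, -0.004],
    [0, 0, -0.003],
    [0, 0, -0.002],
    [0, 0, 0]
  ],
  "twist": [
    [0, 0, 0],
    [0, 0, 0],
    [0, 0, 0],
    [0, 0, 0]
  ]
}}

```text
time: 8.13
eef_pos: [0.5122, 0.0075, 0.0965]
tcp_rot: [0.188, 0.982, 0.0, 0.003]
contact_force: [-0.4, -0.2, 1.3]
opening: 0.003
```

Call:
{"name": "move_arm", "arguments": {
  "linear": [
    [0, 0, -0.001]
  ],
  "twist": [
    [0, 0, 0]
  ]
}}

```text
time: 8.22
eef_pos: [0.512, 0.008, 0.0953]
tcp_rot: [0.187, 0.982, 0.0, 0.003]
contact_force: [-0.1, -0.0, 0.1]
opening: -0.001
```

Call:
{"name": "move_arm", "arguments": {
  "linear": [
    [0, 0, -0.0007]
  ],
  "twist": [
    [0, 0, 0]
  ]
}}

```text
time: 8.3
eef_pos: [0.5117, 0.0084, 0.0942]
tcp_rot: [0.187, 0.982, 0.0, 0.002]
contact_force: [-1.0, 0.4, 0.4]
opening: -0.001
```

Call:
{"name": "move_arm", "arguments": {
  "linear": [
    [0, 0, -0.0007]
  ],
  "twist": [
    [0, 0, 0]
  ]
}}

```text
time: 8.38
eef_pos: [0.5116, 0.0087, 0.0933]
tcp_rot: [0.187, 0.982, 0.0, 0.002]
contact_force: [-0.5, 0.2, 0.3]
opening: -0.0
```

Call:
{"name": "move_arm", "arguments": {
  "linear": [
    [0, 0, -0.0007]
  ],
  "twist": [
    [0, 0, 0]
  ]
}}

```text
time: 8.47
eef_pos: [0.5116, 0.0088, 0.0929]
tcp_rot: [0.187, 0.982, 0.0, 0.002]
contact_force: [-2.6, -0.9, 6.4]
opening: -0.001
```

Call:
{"name": "move_arm", "arguments": {
  "linear": [
    [0, 0, -0.0007]
  ],
  "twist": [
    [0, 0, 0]
  ]
}}

```text
time: 8.55
eef_pos: [0.5115, 0.0088, 0.0929]
tcp_rot: [0.186, 0.982, -0.0, 0.002]
contact_force: [-2.5, 0.9, 6.5]
opening: 0.006
```

Pad 2 is rigid as well. It made contact at the same pad level, so the tip was not on the rim. Next is pad 1.

Call:
{"name": "move_arm", "arguments": {
  "linear": [
    [0, 0, 0.005],
    [0, 0, 0.005],
    [0.004, -0.02, 0],
    [0.004, -0.02, 0],
    [0.003, -0.017, 0],
    [0, 0, 0],
    [0, 0, 0]
  ],
  "twist": [
    [0, 0, 0],
    [0, 0, 0],
    [0, 0, 0],
    [0, 0, 0],
    [0, 0, 0],
    [0, 0, 0],
    [0, 0, 0]
  ]
}}

```text
time: 9.13
eef_pos: [0.5242, -0.0495, 0.1058]
tcp_rot: [0.186, 0.983, 0.0, 0.004]
contact_force: [0.3, 0.3, 0.2]
opening: -0.001
```

Call:
{"name": "move_arm", "arguments": {
  "linear": [
    [0, -0.001, -0.004],
    [0, 0, -0.003],
    [0, 0, -0.002],
    [0, 0, 0]
  ],
  "twist": [
    [0, 0, 0],
    [0, 0, 0],
    [0, 0, 0],
    [0, 0, 0]
  ]
}}

```text
time: 9.47
eef_pos: [0.5238, -0.0486, 0.0961]
tcp_rot: [0.185, 0.983, 0.001, 0.004]
contact_force: [-0.6, 0.2, 0.9]
opening: 0.001
```

Call:
{"name": "move_arm", "arguments": {
  "linear": [
    [0.001, -0.003, -0.0005]
  ],
  "twist": [
    [0, 0, 0]
  ]
}}

```text
time: 9.55
eef_pos: [0.5243, -0.0508, 0.0951]
tcp_rot: [0.185, 0.983, 0.001, 0.004]
contact_force: [0.8, -0.4, -0.1]
opening: 0.0
```

Call:
{"name": "move_arm", "arguments": {
  "linear": [
    [0, 0, -0.0007]
  ],
  "twist": [
    [0, 0, 0]
  ]
}}

```text
time: 9.63
eef_pos: [0.5244, -0.0507, 0.0943]
tcp_rot: [0.184, 0.983, 0.001, 0.004]
contact_force: [-0.0, -0.0, -0.1]
opening: 0.001
```

Call:
{"name": "move_arm", "arguments": {
  "linear": [
    [0, 0, -0.0007]
  ],
  "twist": [
    [0, 0, 0]
  ]
}}

```text
time: 9.72
eef_pos: [0.5243, -0.0505, 0.0934]
tcp_rot: [0.184, 0.983, 0.001, 0.004]
contact_force: [-0.0, 0.7, -0.3]
opening: -0.001
```

Call:
{"name": "move_arm", "arguments": {
  "linear": [
    [0, 0, -0.0007]
  ],
  "twist": [
    [0, 0, 0]
  ]
}}

```text
time: 9.8
eef_pos: [0.5244, -0.0505, 0.0929]
tcp_rot: [0.184, 0.983, 0.001, 0.003]
contact_force: [-2.0, 0.6, 6.1]
opening: 0.001
```

Call:
{"name": "move_arm", "arguments": {
  "linear": [
    [0, 0, -0.0007]
  ],
  "twist": [
    [0, 0, 0]
  ]
}}

```text
time: 9.88
eef_pos: [0.5244, -0.0505, 0.093]
tcp_rot: [0.184, 0.983, 0.001, 0.003]
contact_force: [-2.4, 0.5, 7.1]
opening: 0.001
```

Pad 1 is rigid, which leaves pad 0.

Call:
{"name": "move_arm", "arguments": {
  "linear": [
    [0, 0, 0.005],
    [0, 0, 0.005],
    [0.004, -0.02, 0],
    [0.004, -0.02, 0],
    [0.002, -0.015, 0],
    [0, 0, 0],
    [0, 0, 0]
  ],
  "twist": [
    [0, 0, 0],
    [0, 0, 0],
    [0, 0, 0],
    [0, 0, 0],
    [0, 0, 0],
    [0, 0, 0],
    [0, 0, 0]
  ]
}}

```text
time: 10.47
eef_pos: [0.5358, -0.1068, 0.1059]
tcp_rot: [0.183, 0.983, 0.001, 0.005]
contact_force: [0.3, 0.3, -0.3]
opening: -0.001
```

Call:
{"name": "move_arm", "arguments": {
  "linear": [
    [0, -0.001, -0.004],
    [0, 0, -0.003],
    [0, 0, -0.002],
    [0, 0, 0]
  ],
  "twist": [
    [0, 0, 0],
    [0, 0, 0],
    [0, 0, 0],
    [0, 0, 0]
  ]
}}

```text
time: 10.8
eef_pos: [0.5354, -0.1058, 0.0961]
tcp_rot: [0.183, 0.983, 0.001, 0.005]
contact_force: [-0.4, -0.1, -0.5]
opening: 0.0
```

Call:
{"name": "move_arm", "arguments": {
  "linear": [
    [0, -0.003, -0.0005]
  ],
  "twist": [
    [0, 0, 0]
  ]
}}

```text
time: 10.88
eef_pos: [0.5351, -0.1079, 0.0952]
tcp_rot: [0.182, 0.983, 0.001, 0.005]
contact_force: [0.3, 0.0, 0.0]
opening: -0.004
```

Call:
{"name": "move_arm", "arguments": {
  "linear": [
    [0, 0, -0.0007],
    [0, 0, -0.0007]
  ],
  "twist": [
    [0, 0, 0],
    [0, 0, 0]
  ]
}}

```text
time: 11.05
eef_pos: [0.5349, -0.1076, 0.0934]
tcp_rot: [0.182, 0.983, 0.002, 0.005]
contact_force: [0.1, 0.3, 0.3]
opening: 0.0
```

Call:
{"name": "move_arm", "arguments": {
  "linear": [
    [0, 0, -0.0007]
  ],
  "twist": [
    [0, 0, 0]
  ]
}}

```text
time: 11.13
eef_pos: [0.5349, -0.1076, 0.0929]
tcp_rot: [0.182, 0.983, 0.001, 0.005]
contact_force: [-1.6, 0.0, 3.5]
opening: -0.0
```

Call:
{"name": "move_arm", "arguments": {
  "linear": [
    [0, 0, -0.0007]
  ],
  "twist": [
    [0, 0, 0]
  ]
}}

```text
time: 11.22
eef_pos: [0.5349, -0.1076, 0.0927]
tcp_rot: [0.182, 0.983, 0.001, 0.004]
contact_force: [-1.6, 0.4, 3.8]
opening: -0.004
```

Call:
{"name": "move_arm", "arguments": {
  "linear": [
    [0, 0, -0.0007]
  ],
  "twist": [
    [0, 0, 0]
  ]
}}

```text
time: 11.3
eef_pos: [0.5349, -0.1077, 0.0925]
tcp_rot: [0.182, 0.983, 0.001, 0.004]
contact_force: [-1.7, 1.6, 4.7]
opening: 0.002
```

Call:
{"name": "move_arm", "arguments": {
  "linear": [
    [0, 0, -0.001]
  ],
  "twist": [
    [0, 0, 0]
  ]
}}

```text
time: 11.38
eef_pos: [0.5349, -0.1076, 0.092]
tcp_rot: [0.182, 0.983, 0.001, 0.004]
contact_force: [-2.3, 0.6, 4.3]
opening: -0.001
```

Call:
{"name": "move_arm", "arguments": {
  "linear": [
    [0, 0, -0.001]
  ],
  "twist": [
    [0, 0, 0]
  ]
}}

```text
time: 11.47
eef_pos: [0.5349, -0.1076, 0.0913]
tcp_rot: [0.182, 0.983, 0.001, 0.004]
contact_force: [-0.9, 0.8, 4.4]
opening: -0.0
```

Call:
{"name": "move_arm", "arguments": {
  "linear": [
    [0, 0, -0.001]
  ],
  "twist": [
    [0, 0, 0]
  ]
}}

```text
time: 11.55
eef_pos: [0.5349, -0.1076, 0.0905]
tcp_rot: [0.181, 0.983, 0.001, 0.004]
contact_force: [-2.4, 0.9, 5.4]
opening: -0.001
```

Pad 0 gives way. I'll press it through to its stop.

Call:
{"name": "move_arm", "arguments": {
  "linear": [
    [0, 0, -0.0015],
    [0, 0, -0.0015],
    [0, 0, -0.0015]
  ],
  "twist": [
    [0, 0, 0],
    [0, 0, 0],
    [0, 0, 0]
  ]
}}

```text
time: 11.8
eef_pos: [0.5349, -0.1076, 0.0861]
tcp_rot: [0.181, 0.983, 0.001, 0.004]
contact_force: [-2.2, 1.0, 4.5]
opening: 0.001
```

Call:
{"name": "move_arm", "arguments": {
  "linear": [
    [0, 0, -0.0015],
    [0, 0, -0.0015]
  ],
  "twist": [
    [0, 0, 0],
    [0, 0, 0]
  ]
}}

```text
time: 11.97
eef_pos: [0.5349, -0.1076, 0.0858]
tcp_rot: [0.181, 0.983, 0.001, 0.003]
contact_force: [-7.0, 2.4, 14.5]
opening: 0.001
```

It reached the stop after 7 mm of travel. Now I'll let it go.

Call:
{"name": "move_arm", "arguments": {
  "linear": [
    [0, 0, 0],
    [0, 0, 0.005],
    [0, 0, 0.008],
    [0, 0, 0.015],
    [0, 0, 0.03],
    [0, 0, 0.04],
    [0, 0, 0.04],
    [0, 0, 0],
    [0, 0, 0],
    [0, 0, 0]
  ],
  "twist": [
    [0, 0, 0],
    [0, 0, 0],
    [0, 0, 0],
    [0, 0, 0],
    [0, 0, 0],
    [0, 0, 0],
    [0, 0, 0],
    [0, 0, 0],
    [0, 0, 0],
    [0, 0, 0]
  ]
}}

```text
time: 12.8
eef_pos: [0.5342, -0.1072, 0.2281]
tcp_rot: [0.182, 0.983, 0.002, 0.005]
contact_force: [0.6, 0.3, 0.1]
opening: 0.001
```

Run:
```python
from h import *
for n in("top","scene","wrist"):
    c=read_camera(n); cv2.imwrite(f"pics/{n}5.png",c["img"])
c=read_camera("wrist");print(bydepth(c,*proj(c,[.535,-.109,.108])[0]), proj(c,[.535,-.109,.108]))
```

```text
[ 0.53464631 -0.10886113  0.1094008 ] [[319.62244627 193.24293248]]
```

View pics/top5.png

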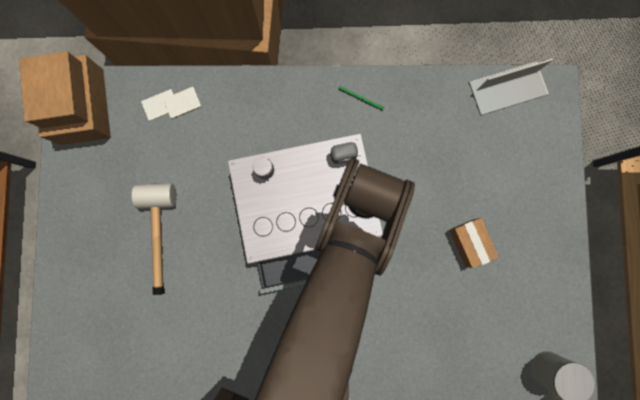

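View pics/scene5.png

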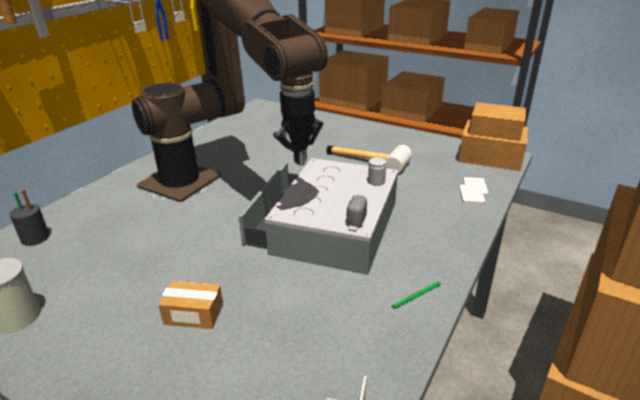

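View pics/wrist5.png

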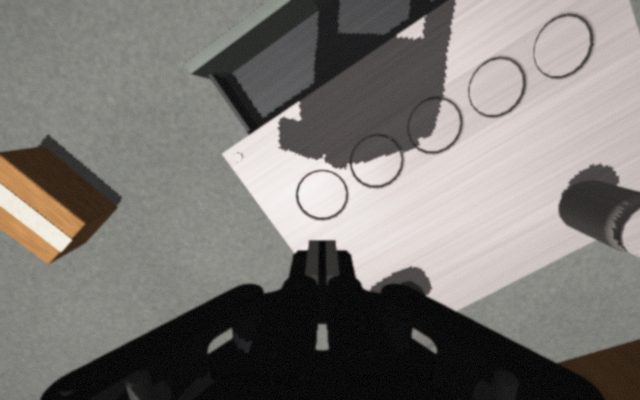

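The drawer is out: its front edge runs from about (262,292) in the top view. Pad 0 is back at rest level (depth z≈0.109) and the tip is well clear. One measurement of how far it opened, then I'll hand in.

Run:
```python
from h import *
c=read_camera("top")
a=onz(c,248,263,.11);b=onz(c,262,292,.098)
d=np.array([-.981,-.196]); print("drawer out ~",(b-a)[:2]@d)
i0=cv2.imread("pics/top0.png").astype(int);i1=c["img"].astype(int)
for n,(x,y,w,h) in dict(tin=(248,153,30,30),tape=(325,140,25,25),mallet=(128,180,52,118),screws=(450,213,50,60)).items(): print(n,np.abs(i0-i1)[y:y+h,x:x+w].mean().round(2))
s=get_state();print(s["time"],s["eef_pos"],s["contact_force"]); print(sign_off())
```

```text
drawer out ~ 0.07670439615080184
tin 15.93
tape 12.84
mallet 12.46
screws 12.0
13.05 [ 0.53260097 -0.10656388  0.2249951 ] [-0.40986894  0.21139191 -0.45508535]
the job is handed in; nothing more can be done
None
```

The drawer is open: pad 0 was the live one, and I pressed it to its stop and let it go. I handed the job in at about 13 s, with nothing touching.

- **Feeling the pads:** I used the shut fingertips on each pad in turn, from 4 to 0. Pads 4, 3, 2 and 1 stopped dead at a TCP height of about 0.093 m, with 5–10 N on them. Pad 0 gave at about 4 N and travelled 7 mm to its stop, where I pushed with about 15 N.
- **Last checks:** the drawer measures about 77 mm out in the top view, against a nominal 80 mm and a calibration good to about 2 mm. Pad 0 reads back at rest level. The fingertips are more than 10 cm above the panel, and the contact force is within noise.
- **Height mismatch:** the fingertips touched the pads with the TCP about 15 mm below them, while `tips_ahead` says they stand 8 mm ahead of it. I went by the felt contact and the wrist camera's depth, and the side-to-side position agreed with the camera.
- **Tin, tape measure, mallet and screw box:** they look unmoved in the before and after pictures. My pixel-difference check did not settle it: it gave a near-uniform 12–16 grey levels around all four, and I didn't trace why.

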